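# Check the oil level of a gear unit with its gauge rod

### The job

Check the oil of the grey gear unit: lift the gauge rod out of its wooden stand by the ring, push it straight down the unit's guide tube until the collar sits on the mouth of the tube, and draw it out again. Then turn the rod level, as for reading the marks at its tip, and finish while still holding it like that, still, with the whole rod at least 15 cm above the worktop and touching nothing but the gripper. Do not drop the rod on the worktop, and leave the mug and the pencil where they are.

Things in the scene. Friction and masses are not known exactly. Their poses are not given: they have to be found in the camera images.
- gauge_rod: oil gauge rod (dipstick), loose, 60 to 130 g, starts upright in the wooden stand: round 8 mm steel rod with two dark marks near its round tip, 105 mm long below a flat steel collar (29 mm diameter, 6 mm thick), a stem and ring handle above. Origin: centre of the collar's underside; z runs along the rod from tip to ring, x is square to the ring's flat faces
- rod_ring (a point): centre of the rod's flat black ring handle, 38 mm above the collar's underside: 40 mm outside, 22 mm hole, 10 mm thick along x; 12 mm of free stem between collar and ring. Axes as the rod's. Pinched by its flat faces (fingers closing along x), the gripper may lean either way in the ring's plane, which helps to turn the rod level later
- rod_tip (a point): lower end of the gauge rod, 105 mm below the collar's underside; axes as the rod's
- gear_unit: grey gear unit, fixed: its housing (76 x 90 mm, 81 mm high, breather plug to 93 mm, shaft out of its -x side) lies 32 to 122 mm from the guide tube along its own +y; origin on the worktop on the guide tube's axis, z up
- tube_mouth (a point): centre of the mouth of the gear unit's upright steel guide tube, 140 mm above the worktop; axes as the gear unit's. Bore 13 mm, flaring to 22 mm at the mouth; rim 29 mm outside. When the collar is seated on the rim its underside is at this point and the rod's tip is still 14 mm above the bottom of the tube
- gauge_stand: the wooden stand, fixed: base 90 x 90 x 12 mm with an upright 46 x 46 mm post, its top 120 mm above the worktop, drilled with a 14 mm upright through hole in which the rod hangs by its collar; origin on the worktop on the hole's axis
- mug_tea: a mug, bystander, 82 mm diameter, 91 mm high; origin under its centre
- pencil_0: a pencil, bystander, 175 mm long, 9 mm high, lying between gear unit and stand; origin under its centre

How it is judged:
By the outcome, as a careful person would: the job done as asked, in the order asked, and still so for the second after the job is handed in, while the arm keeps its last pose, push and grip.
It also fails if it takes over 53 s, if anything falls off the work surface, if the arm or the gripper's body presses on something with over 40 N, if the wrist force passes 120 N, or if a joint passes its speed limit or range.

### The arm

A 6-joint arm with a two-finger parallel gripper is mounted at the origin on the work surface; the furniture and walls round the work are solid. World frame = base frame: x ahead of the robot, y to its left, z up, the work surface at z = 0. Lengths are in m, angles in rad, forces in N, time in s.
With the tool pointing down it reaches from about 0.3 to 0.775 m from the base axis. Payload 14.6 kg.
Tool frame: the origin (TCP) lies at the very end of the fingers, on their centre line; the grasp point (between the pads) lies 19 mm behind it; z points along the fingers, y is the line along which they close (so a half turn about z gives the same grasp; the last joint's range is limited). The gripper opens to 94 mm and grips with 3 to 60 N. Pads are 16 mm wide; open, the fingers measure 119 mm over their backs; the gripper's body (75 mm by 177 mm) begins 78 mm behind the grasp point.
Start: joints at [1.072, 0.3, 1.521, -0, 1.321, -0.067], TCP at [0.23, 0.5, 0.205] pointing down, gripper open.
Joint ranges: [-3.03, 3.03], [-0.79, 2.21], [0.23, 2.52], [-1.04, 4.18], [0, 3.07], [-2.55, 2.55]. Speed limits (rad/s): [2.22, 2.22, 2.57, 3.14, 3.14, 3.14].

### API

Orientations are given as [roll, pitch, yaw] about the fixed x, y, z axes, in that order (R = Rz(yaw) Ry(pitch) Rx(roll)).
In Python, from station import ctrl gives the robot as it stands.
- The arm moves only by the tool move_arm, never from a script. Its argument "targets" is a list of rows, each a list of 6 numbers: the shift along the tool's x, y, z in units of 1000 mm (1.0 is 1000 mm), then the turn, a rotation vector about the tool's x, y, z in units of 30 degrees (1.0 is 30 degrees). In form: [[tx, ty, tz, ax, ay, az], ...]. A call has exactly 5 rows; each row is the pose to reach, as a shift and turn from the pose commanded when the call began, along the tool's axes at that moment; what a row does not reach only later rows make up. A row lasts 1/12 s, in which the tool goes at most 41.7 mm and 7.16 degrees, less where a joint would pass 70% of its speed; a pose out of reach is approached as far as the arm can. A call with a number of a shift or a turn outside -1 to 1 is refused whole. A call with a gripper value outside its range is refused whole. "fingers" is the opening, from -1 (shut) to 1 (fully open), set as the call begins (left out, the last holds). The fingers move at their own pace and stop on an object; "grip_force" is the grip in N (left out, the last holds). Time passes only in rows, so rows that repeat a pose let the fingers close, or fill a call up. It gives the time, the measured TCP pose, the force and the opening at its end, in the units of the state.
- ctrl.get_obs(): the state, without advancing time (a new reading comes with each control period).
- ctrl.camera(name): name is "side" or "top"; returns the picture (420x560x3 uint8, red, green, blue); there is no depth.
- ctrl.camera_info(name): a dict with "fx", "fy", "cx", "cy" (pixels), "rvec" (rotation vector, rad) and "tvec" (3), from world to camera coordinates, as OpenCV has them. Camera axes: x right, y down, z forward; pixel columns grow to the right and rows downward; lengths in m; the calibration is good to about 2 mm. A picture is of the moment at which its call begins. camera_info takes no time and is no camera call.
- ctrl.hand_in(): hands the job in, once; it reports no verdict.
The state is a dict: "time_s": time; "qpos": joint angles; "joint_vel": joint speeds; "tau": joint torques, N m; "ee_pos": TCP position; "eef_rot": TCP orientation; "force": force on the tool from outside, world axes, zero at the start; "moment": the same for the moment, N m; "grip_width": finger opening in m.
Only numpy, scipy, OpenCV 4.12 (cv2) and the standard library are available. Lean on these libraries where they do the work, as an engineer would, in place of code of your own. Each camera call takes 0.05 s, during which the arm holds its last target. There are 200 camera calls.

## Working session

There is one attempt and no reset: what is moved stays moved. The work goes in short steps, Python scripts to look and compute and a tool call to move; the robot and the scene stay as the last step left them, time stands still between calls to the robot, and variables do not carry over. Pictures are saved under pics/ and viewed, on a budget of 10 in all, crops included, one or two more only if the job needs it, and the job is handed in when it is done.

Besides the shell and the picture viewer there is one more tool, called after "Call:" in YAML: its name, and indented under it one key for each argument. move_arm: Moves the arm, as the interface text tells. Shifts and turns lie within -1 to 1; 1 stands for 1000 mm of shift or 30 degrees of turn. Its arguments: {"type":"object","properties":{"targets":{"type":"array"},"fingers":{"type":"number"},"grip_force":{"type":"number"}},"required":["targets"]}

```bash
mkdir -p pics; python3 - <<'E'
from station import ctrl
import cv2
for n in("side","top"):
    im=ctrl.camera(n); cv2.imwrite(f"pics/{n}0.png",im[:,:,::-1]); print(n,ctrl.camera_info(n))
print(ctrl.get_obs())
E
```

```text
side {'fx': 426.48055057631115, 'fy': 426.48055057631115, 'cx': 282.8038558144323, 'cy': 218.78241618521884, 'rvec': array([ 1.94912501, -0.38473917,  0.28022032]), 'tvec': array([-0.40758646,  0.22716752,  0.88381495])}
top {'fx': 498.27960544212146, 'fy': 498.27960544212146, 'cx': 279.6757063268786, 'cy': 205.40934774799956, 'rvec': array([ 2.18261896, -2.14489577,  0.13693205]), 'tvec': array([0.08300729, 0.48116189, 1.30447705])}
{'time_s': 0.1, 'qpos': array([ 1.07239603e+00,  3.00409146e-01,  1.52154154e+00, -4.71154809e-06,
        1.32071455e+00, -6.66180391e-02]), 'joint_vel': array([-0.00039065, -0.00346954, -0.00040746,  0.00065652,  0.00117669,
        0.00043799]), 'tau': array([ 6.10006646e-04, -5.32640147e+01, -3.53281975e+01,  7.09775789e-02,
        2.34594400e-02, -7.25219735e-06]), 'ee_pos': array([0.23006282, 0.49929616, 0.20493704]), 'eef_rot': array([-3.14052214e+00, -6.68474977e-05,  2.70981153e+00]), 'force': array([0.42458861, 0.59007827, 0.27860077]), 'moment': array([-0.07303763,  0.02293343,  0.02963069]), 'grip_width': 0.09388528535681183}
```

View pics/side0.png

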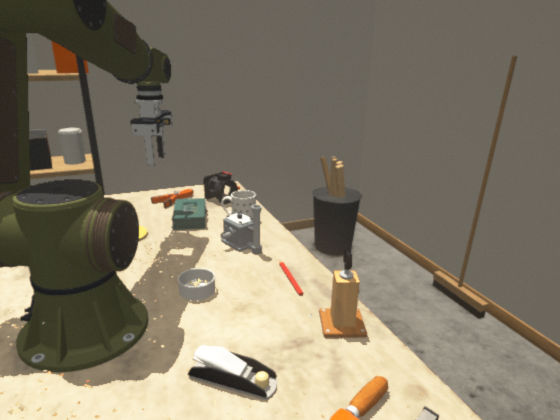

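View pics/top0.png

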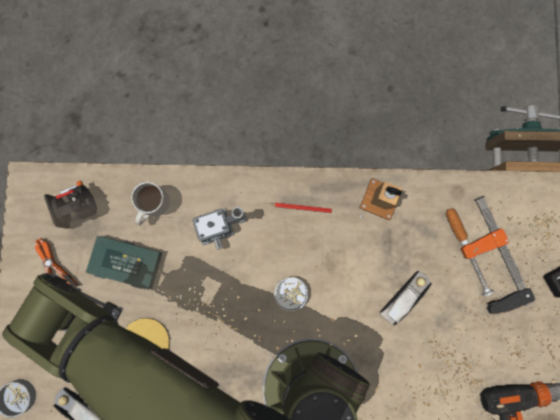

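Side: stand post at about (345,300), ring about (348,260), tube mouth about (256,208), pencil (290,278). Top: stand (380,198), ring about (393,193), tube mouth about (237,213), mug (148,198). I'll zoom in on the stand and the tube.

```bash
cat >h.py <<'E'
import cv2,numpy as np
from scipy.spatial.transform import Rotation as Ro
from station import ctrl
I={n:ctrl.camera_info(n) for n in("side","top")}
def KRt(n):
    c=I[n];return np.array([[c["fx"],0,c["cx"]],[0,c["fy"],c["cy"]],[0,0,1]]),cv2.Rodrigues(c["rvec"])[0],np.array(c["tvec"])
def ray(n,u,v):
    K,R,t=KRt(n);d=R.T@np.linalg.solve(K,[u,v,1.]);return -R.T@t,d/np.linalg.norm(d)
def onz(n,u,v,z):
    o,d=ray(n,u,v);return o+d*(z-o[2])/d[2]
def tri(a,b):  # pixels in side, top
    (o,d),(p,e)=ray("side",*a),ray("top",*b)
    s=np.linalg.lstsq(np.c_[d,-e],p-o,rcond=None)[0];A,B=o+s[0]*d,p+s[1]*e
    return (A+B)/2,np.linalg.norm(A-B)
def proj(n,X):
    K,R,t=KRt(n);x=K@(R@np.asarray(X,float)+t);return (x[:2]/x[2]).round(1)
def crop(im,x,y,w,h,s):
    return cv2.resize(im[y:y+h,x:x+w],None,fx=s,fy=s,interpolation=cv2.INTER_CUBIC)
E
python3 - <<'E'
from h import *
s,t=cv2.imread("pics/side0.png"),cv2.imread("pics/top0.png")
a=np.hstack([crop(t,355,170,65,50,6),crop(t,190,190,65,50,6)])
b=np.hstack([crop(s,315,245,65,50,6),crop(s,215,190,65,50,6)])
cv2.imwrite("pics/z0.png",np.vstack([a,b]))
print(onz("top",380,198,0.012),onz("top",237,213,.14),onz("top",393,193,.158))
E
```

```text
[ 0.5067391 -0.1809255  0.012    ] [0.44576637 0.1960359  0.14      ] [ 0.49938343 -0.18192343  0.158     ]
```

View pics/z0.png

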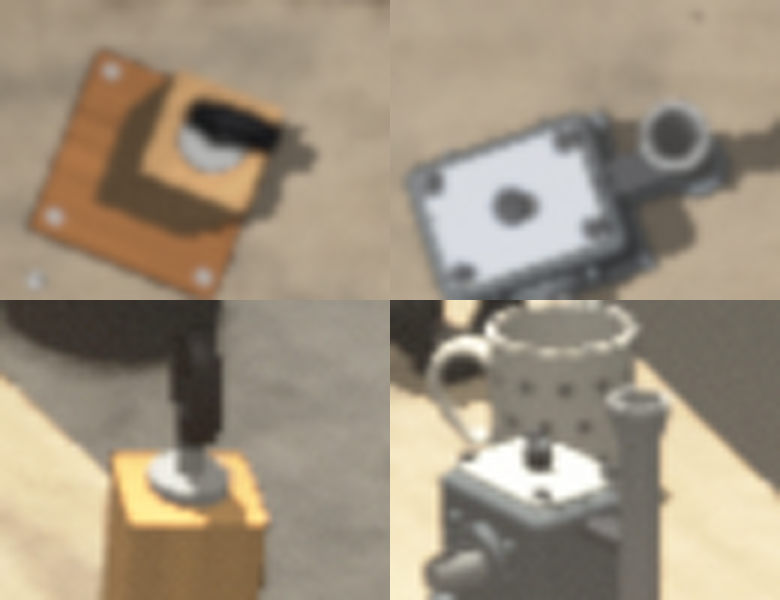

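```bash
python3 - <<'E'
from h import *
s,t=cv2.imread("pics/side0.png"),cv2.imread("pics/top0.png")
print("mouth tri",tri((255.9,206.4),(236.9,212.4)),onz("top",236.9,212.4,.14),onz("side",255.9,206.4,.14))
print("collar",tri((346.25,273.9),(390.6,192.25)),onz("top",390.6,192.25,.125),onz("side",346.2,273.9,.123))
def mask(im,x,y,w,h,th):
    m=np.zeros(im.shape[:2],np.uint8);m[y:y+h,x:x+w]=(im[y:y+h,x:x+w].max(2)<th);return m
for n,im,b,th in(("top",t,(384,183,18,14),60),("side",s,(341,248,14,22),75)):
    m=mask(im,*b,th);p=np.argwhere(m)[:,::-1].astype(np.float32)
    r=cv2.minAreaRect(p);bp=cv2.boxPoints(r);print(n,len(p),p.mean(0),r)
    if n=="top":
        c=np.array(r[0]);e=(bp[1]-bp[0]),(bp[2]-bp[1]);e=max(e,key=np.linalg.norm)
        A,B=onz(n,*(c-e/2),.163),onz(n,*(c+e/2),.163);d=B-A;print(A,B,"yaw",np.degrees(np.arctan2(d[1],d[0])))
    u,sv,vt=np.linalg.svd(p-p.mean(0));print("pca",vt[0],sv)
o,d=ray("side",346,262);print("side view azim",np.degrees(np.arctan2(d[1],d[0])),d,o)
# unit base edges dir: stand base corners in top zoom
z=lambda X,Y,x0=355,y0=170:(x0+(X+.5)/6-.5,y0+(Y+.5)/6-.5)
c=[onz("top",*z(*q),.012) for q in((100,48),(30,228),(212,296))]
for a,b in((0,1),(1,2)):
    d=c[b]-c[a];print("stand",np.linalg.norm(d),np.degrees(np.arctan2(d[1],d[0])))
E
```

```text
mouth tri (array([0.44609091, 0.19694446, 0.13763375]), np.float64(0.0029041583808032817)) [0.44723483 0.19631978 0.14      ] [0.44261509 0.19149982 0.14      ]
collar (array([ 0.50456517, -0.18319316,  0.12356659]), np.float64(0.0037776699797572337)) [ 0.50607323 -0.18375518  0.125     ] [ 0.50293872 -0.18216958  0.123     ]
top 68 [393.70587 190.86765] ((393.8648376464844, 190.81082153320312), (14.467110633850098, 5.260767459869385), 9.462322235107422)
[ 0.50661001 -0.16564739  0.163     ] [ 0.50143152 -0.20012225  0.163     ] yaw -98.54256887820054
pca [0.9601476  0.27949342] [32.638706 11.342021]
side 176 [346.76706 257.16476] ((346.0, 258.5), (21.0, 10.0), 90.0)
pca [0.17693175 0.9842231 ] [81.56208 33.00451]
side view azim 56.79214927341049 [ 0.48139184  0.73542388 -0.47687903] [ 0.08221808 -0.820346    0.56491885]
stand 0.08899686439908995 158.88389322729824
stand 0.08715905922598287 -109.69843922009743
```

```bash
cat >>h.py <<'E'
def pose():
    o=ctrl.get_obs();return o["ee_pos"],Ro.from_euler("xyz",o["eef_rot"]),o
def plan(*wps,start=None):
    """wps: (pos, Rotation); print the row that goes from each waypoint to the next"""
    p,R,o=pose()
    if start: p,R=start
    for P,Q in wps:
        P=np.asarray(P,float)
        print((R.inv().apply(P-p)).round(4).tolist(),(np.degrees((R.inv()*Q).as_rotvec())/30).round(3).tolist());p,R=P,Q
def down(yaw): return Ro.from_euler("xyz",[180,0,yaw],degrees=True) # tool y azimuth = yaw-90
E
python3 - <<'E'
from h import *
a=np.array([.23,.5,.26]);b=np.array([.5046,-.183,.26]);y0,y1=155.3,72
plan((a,down(y0)),*[(a+(b-a)*k/4,down(y0+(y1-y0)*k/4)) for k in(1,2,3,4)])
E
```

```text
[0.0004, 0.0006, -0.0551] [-0.002, -0.0, -0.001]
[-0.1337, -0.1264, -0.0] [-0.0, -0.0, 0.694]
[-0.1699, -0.0706, -0.0] [0.0, -0.0, 0.694]
[-0.1839, -0.0056, -0.0] [0.0, -0.0, 0.694]
[-0.1739, 0.0602, 0.0] [0.0, -0.0, 0.694]
```

Call:
move_arm:
  targets:
    - [0, 0, -0.055, 0, 0, 0]
    - [0, 0, -0.055, 0, 0, 0]
    - [0, 0, -0.055, 0, 0, 0]
    - [0, 0, -0.055, 0, 0, 0]
    - [0, 0, -0.055, 0, 0, 0]
  fingers: 1

```text
time_s: 0.52
ee_pos: [0.23, 0.4991, 0.259]
eef_rot: [-3.14, -0.0, 2.71]
force: [1.2, -0.0, -0.1]
grip_width: 0.0936
```

Call:
move_arm:
  targets:
    - [-0.027, -0.025, 0, 0, 0, 0.14]
    - [-0.054, -0.05, 0, 0, 0, 0.28]
    - [-0.08, -0.076, 0, 0, 0, 0.42]
    - [-0.107, -0.101, 0, 0, 0, 0.555]
    - [-0.134, -0.126, 0, 0, 0, 0.694]

```text
time_s: 0.93
ee_pos: [0.2989, 0.3271, 0.259]
eef_rot: [-3.139, -0.0, 2.343]
force: [1.8, 1.0, 1.4]
grip_width: 0.0943
```

Call:
move_arm:
  targets:
    - [-0.034, -0.014, 0, 0, 0, 0.14]
    - [-0.068, -0.028, 0, 0, 0, 0.28]
    - [-0.102, -0.042, 0, 0, 0, 0.42]
    - [-0.136, -0.056, 0, 0, 0, 0.555]
    - [-0.17, -0.071, 0, 0, 0, 0.694]

```text
time_s: 1.35
ee_pos: [0.3673, 0.1561, 0.2593]
eef_rot: [-3.14, -0.0, 1.98]
force: [-0.3, 1.0, 0.1]
grip_width: 0.0941
```

Call:
move_arm:
  targets:
    - [-0.037, -0.001, 0, 0, 0, 0.14]
    - [-0.074, -0.002, 0, 0, 0, 0.28]
    - [-0.11, -0.003, 0, 0, 0, 0.42]
    - [-0.147, -0.004, 0, 0, 0, 0.555]
    - [-0.184, -0.006, 0, 0, 0, 0.694]

```text
time_s: 1.77
ee_pos: [0.4356, -0.0149, 0.2592]
eef_rot: [-3.14, -0.0, 1.616]
force: [1.0, 0.5, 1.3]
grip_width: 0.0941
```

Call:
move_arm:
  targets:
    - [-0.035, 0.012, 0, 0, 0, 0.14]
    - [-0.07, 0.024, 0, 0, 0, 0.28]
    - [-0.104, 0.036, 0, 0, 0, 0.42]
    - [-0.14, 0.048, 0, 0, 0, 0.555]
    - [-0.174, 0.06, 0, 0, 0, 0.694]

```text
time_s: 2.18
ee_pos: [0.504, -0.1859, 0.2589]
eef_rot: [-3.139, -0.0, 1.252]
force: [0.8, 0.4, -0.4]
grip_width: 0.0939
```

```bash
python3 - <<'E'
from h import *
s,t=ctrl.camera("side")[:,:,::-1],ctrl.camera("top")[:,:,::-1]
p,R,o=pose();print(p,np.degrees(o["eef_rot"]),o["qpos"],o["time_s"])
cv2.imwrite("pics/z1.png",np.hstack([crop(s,295,195,100,100,4),crop(t,345,150,100,100,4)]))
print(proj("side",p),proj("top",p))
plan(([.5046,-.183,.137],down(72)))
E
```

```text
[ 0.50430025 -0.1874714   0.25786086] [-1.79792845e+02  5.88263103e-03  7.16059959e+01] [-4.23755978e-01  2.39843950e-01  1.47511028e+00 -4.77574149e-04
  1.43022439e+00 -1.02652098e-01] 2.2833
[353.8 213.4] [406.  184.4]
[0.0043, -0.0007, 0.1209] [-0.007, 0.0, -0.013]
```

View pics/z1.png

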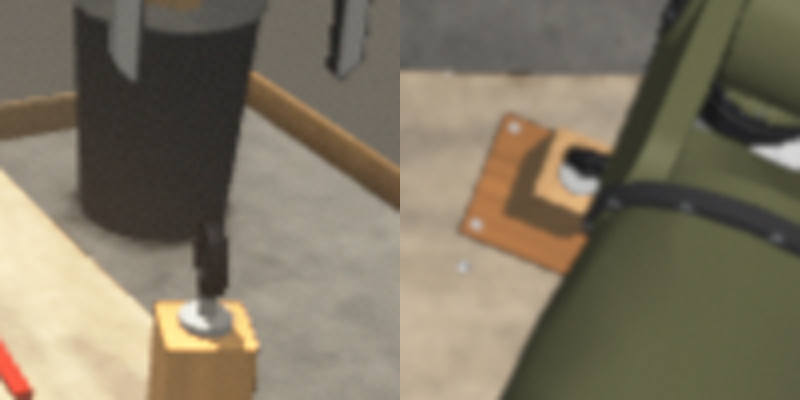

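The fingertips (side: (327,215) and (381,213)) straddle the ring at (348,259), and their midpoint matches the projected TCP within 1 px. I'm descending.

Call:
move_arm:
  targets:
    - [0.004, -0.001, 0.024, 0, 0, -0.01]
    - [0.004, -0.001, 0.048, 0, 0, -0.01]
    - [0.004, -0.001, 0.072, 0, 0, -0.01]
    - [0.004, -0.001, 0.096, 0, 0, -0.01]
    - [0.004, -0.001, 0.12, 0, 0, -0.01]

```text
time_s: 2.7
ee_pos: [0.5036, -0.1788, 0.1383]
eef_rot: [-3.14, -0.0, 1.263]
force: [-0.0, -0.5, 0.2]
grip_width: 0.0939
```

Call:
move_arm:
  targets:
    - [0, 0, 0, 0, 0, 0]
    - [0, 0, 0, 0, 0, 0]
    - [0, 0, 0, 0, 0, 0]
    - [0, 0, 0, 0, 0, 0]
    - [0, 0, 0, 0, 0, 0]
  fingers: -0.3
  grip_force: 10

```text
time_s: 3.12
ee_pos: [0.5049, -0.1799, 0.1417]
eef_rot: [3.14, 0.0, 1.262]
force: [0.3, 0.4, 0.6]
grip_width: 0.0645
```

```bash
python3 - <<'E'
from h import *
s,t=ctrl.camera("side")[:,:,::-1],ctrl.camera("top")[:,:,::-1]
p,R,o=pose();print(p,np.degrees(o["eef_rot"]),o["qpos"],o["grip_width"],o["force"])
cv2.imwrite("pics/z2.png",crop(s,305,215,80,80,6))
print(proj("side",p),proj("side",p-R.apply([0,0,.019])))
E
```

```text
[ 0.50468904 -0.17991567  0.14129709] [1.79923311e+02 7.88828812e-03 7.22834368e+01] [-4.10804990e-01  3.29481493e-01  1.63807329e+00 -1.32527164e-06
  1.17269234e+00 -1.01592209e-01] 0.056126183800804995 [-1.2340459  -0.76493635  0.45408379]
[347.1 265.3] [347.8 257. ]
```

View pics/z2.png

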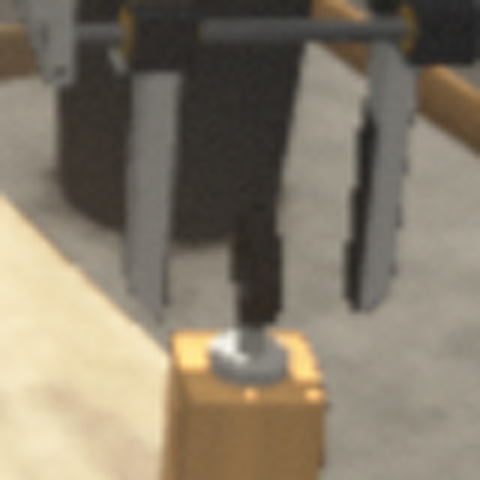

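Fingertips (crop (150,310) and (365,305)) are centred on the ring at (255,268). I'll make a small correction and then close.

Call:
move_arm:
  targets:
    - [-0.002, 0, 0.004, 0, 0, 0]
    - [-0.002, 0, 0.004, 0, 0, 0]
    - [-0.002, 0, 0.004, 0, 0, 0]
    - [-0.002, 0, 0.004, 0, 0, 0]
    - [-0.002, 0, 0.004, 0, 0, 0]
  fingers: -0.6

```text
time_s: 3.63
ee_pos: [0.5038, -0.1818, 0.1365]
eef_rot: [3.142, -0.0, 1.261]
force: [0.1, 0.2, -0.4]
grip_width: 0.0226
```

Call:
move_arm:
  targets:
    - [0, 0, 0, 0, 0, 0]
    - [0, 0, 0, 0, 0, 0]
    - [0, 0, 0, 0, 0, 0]
    - [0, 0, 0, 0, 0, 0]
    - [0, 0, 0, 0, 0, 0]
  fingers: -1

```text
time_s: 4.05
ee_pos: [0.5038, -0.1817, 0.1364]
eef_rot: [-3.142, 0.0, 1.261]
force: [-0.3, 0.1, -1.2]
grip_width: 0.0098
```

Call:
move_arm:
  targets:
    - [0, 0, 0, 0, 0, 0]
    - [0, 0, 0, 0, 0, 0]
    - [0, 0, 0, 0, 0, 0]
    - [0, 0, 0, 0, 0, 0]
    - [0, 0, 0, 0, 0, 0]

```text
time_s: 4.47
ee_pos: [0.5038, -0.1817, 0.1364]
eef_rot: [3.142, -0.0, 1.262]
force: [-0.0, -0.6, -1.0]
grip_width: 0.0099
```

Call:
move_arm:
  targets:
    - [0, 0, 0, 0, 0, 0]
    - [0, 0, 0, 0, 0, 0]
    - [0, 0, 0, 0, 0, 0]
    - [0, 0, 0, 0, 0, 0]
    - [0, 0, 0, 0, 0, 0]
  grip_force: 40

```text
time_s: 4.88
ee_pos: [0.5038, -0.1818, 0.1365]
eef_rot: [3.142, 0.0, 1.262]
force: [-0.1, -0.1, -2.1]
grip_width: 0.0097
```

Gripped at 9.8 mm. Lifting straight up.

Call:
move_arm:
  targets:
    - [0, 0, -0.01, 0, 0, 0]
    - [0, 0, -0.025, 0, 0, 0]
    - [0, 0, -0.045, 0, 0, 0]
    - [0, 0, -0.065, 0, 0, 0]
    - [0, 0, -0.085, 0, 0, 0]

```text
time_s: 5.3
ee_pos: [0.5037, -0.1817, 0.2232]
eef_rot: [3.141, 0.0, 1.262]
force: [0.2, -0.1, -2.1]
grip_width: 0.0096
```

Call:
move_arm:
  targets:
    - [0, 0, -0.025, 0, 0, 0]
    - [0, 0, -0.05, 0, 0, 0]
    - [0, 0, -0.075, 0, 0, 0]
    - [0, 0, -0.095, 0, 0, 0]
    - [0, 0, -0.1, 0, 0, 0]

```text
time_s: 5.72
ee_pos: [0.5043, -0.1819, 0.3256]
eef_rot: [3.136, 0.001, 1.262]
force: [-0.6, 0.6, -1.6]
grip_width: 0.0097
```

```bash
python3 - <<'E'
from h import *
s=ctrl.camera("side")[:,:,::-1]
p,R,o=pose();print(p,np.degrees(o["eef_rot"]),o["qpos"],o["grip_width"],o["force"],o["moment"])
cv2.imwrite("pics/z3.png",crop(s,300,150,100,140,4))
b=R.apply([0,0,1]);print([(d,proj("side",p+b*d)) for d in(-.019,.021,.124)])
a=p.copy();c=np.array([.446,.1955,.32]);y=o["eef_rot"][2]*180/np.pi
plan(*[(np.append((a+(c-a)*k/3)[:2],.32),down(y+43*k/3)) for k in(1,2,3)])
E
```

```text
[ 0.50419107 -0.1818975   0.32437945] [1.79754247e+02 2.63819805e-02 7.22808016e+01] [-4.14571215e-01  2.04488777e-01  1.36775978e+00 -7.02548387e-06
  1.56503026e+00 -1.05313824e-01] 0.00965609068512889 [ 0.23676709 -0.52687779 -1.12346517] [-0.07617463  0.04218098  0.02057777]
[(-0.019, array([356. , 169.1])), (0.021, array([354.3, 189.8])), (0.124, array([350. , 239.5]))]
[0.1139, -0.0568, 0.0041] [0.008, 0.002, -0.478]
[0.1244, -0.0268, -0.0] [0.0, 0.0, -0.478]
[0.1272, 0.0048, 0.0] [-0.0, 0.0, -0.478]
```

View pics/z3.png

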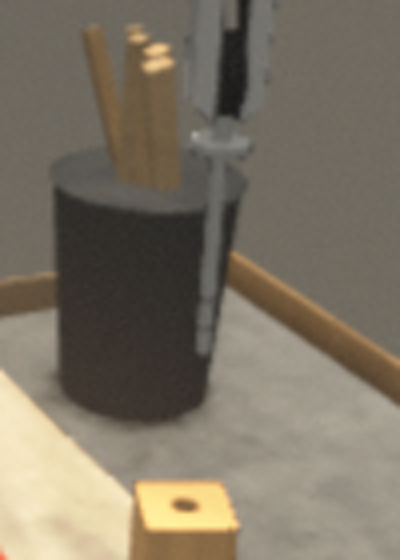

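Side picture: collar at (355,187) and tip at (351,239), both within about 1 px of the prediction for a rod aligned with the tool. Going to the tube.

Call:
move_arm:
  targets:
    - [0.023, -0.011, 0.001, 0, 0, -0.096]
    - [0.046, -0.023, 0.002, 0, 0, -0.19]
    - [0.068, -0.034, 0.003, 0, 0, -0.29]
    - [0.091, -0.045, 0.004, 0, 0, -0.38]
    - [0.114, -0.057, 0.004, 0, 0, -0.478]

```text
time_s: 6.18
ee_pos: [0.4835, -0.0547, 0.316]
eef_rot: [-3.14, -0.0, 1.514]
force: [0.3, 0.4, -1.6]
grip_width: 0.0097
```

Call:
move_arm:
  targets:
    - [0.025, -0.005, 0, 0, 0, -0.096]
    - [0.05, -0.011, 0, 0, 0, -0.19]
    - [0.075, -0.016, 0, 0, 0, -0.29]
    - [0.1, -0.022, 0, 0, 0, -0.38]
    - [0.124, -0.027, 0, 0, 0, -0.478]

```text
time_s: 6.6
ee_pos: [0.4638, 0.0708, 0.3163]
eef_rot: [-3.14, -0.0, 1.764]
force: [0.0, 0.8, -1.4]
grip_width: 0.0095
```

Call:
move_arm:
  targets:
    - [0.025, 0.001, 0, 0, 0, -0.096]
    - [0.05, 0.002, 0, 0, 0, -0.19]
    - [0.075, 0.003, 0, 0, 0, -0.29]
    - [0.105, 0.004, 0, 0, 0, -0.4]
    - [0.127, 0.005, 0, 0, 0, -0.478]

```text
time_s: 7.02
ee_pos: [0.4444, 0.1969, 0.3162]
eef_rot: [-3.14, -0.0, 2.016]
force: [1.1, 0.0, -0.6]
grip_width: 0.01
```

Call:
move_arm:
  targets:
    - [0, 0, 0, 0, 0, 0]
    - [0, 0, 0, 0, 0, 0]
    - [0, 0, 0, 0, 0, 0]
    - [0, 0, 0, 0, 0, 0]
    - [0, 0, 0, 0, 0, 0]

```text
time_s: 7.43
ee_pos: [0.4455, 0.1944, 0.3173]
eef_rot: [-3.141, 0.0, 2.011]
force: [-0.3, -0.1, -1.4]
grip_width: 0.0094
```

```bash
python3 - <<'E'
from h import *
s,t=ctrl.camera("side")[:,:,::-1],ctrl.camera("top")[:,:,::-1]
cv2.imwrite("pics/s4.png",s);cv2.imwrite("pics/t4.png",t)
p,R,o=pose();print(p,np.degrees(o["eef_rot"]),o["qpos"],o["force"])
cv2.imwrite("pics/z4.png",np.hstack([crop(s,215,140,80,100,5),crop(t,200,180,80,100,5)]))
b=R.apply([0,0,1])
for d in(.0165,.1215):print(d,p+b*d,proj("side",p+b*d),proj("top",p+b*d))
E
```

```text
[0.44546258 0.19464653 0.31740264] [-1.79998773e+02  3.35196167e-03  1.15234977e+02] [ 3.36626023e-01  9.16956462e-02  1.51196098e+00 -6.04398488e-05
  1.53795127e+00 -1.03805432e-01] [ 0.43687918 -0.98348557 -0.81701896]
0.0165 [0.44546267 0.1946455  0.30090264] [256.2 147.4] [231.9 205.3]
0.1215 [0.44546326 0.19463899 0.19590264] [256.4 186.3] [235.8 210.7]
```

View pics/z4.png

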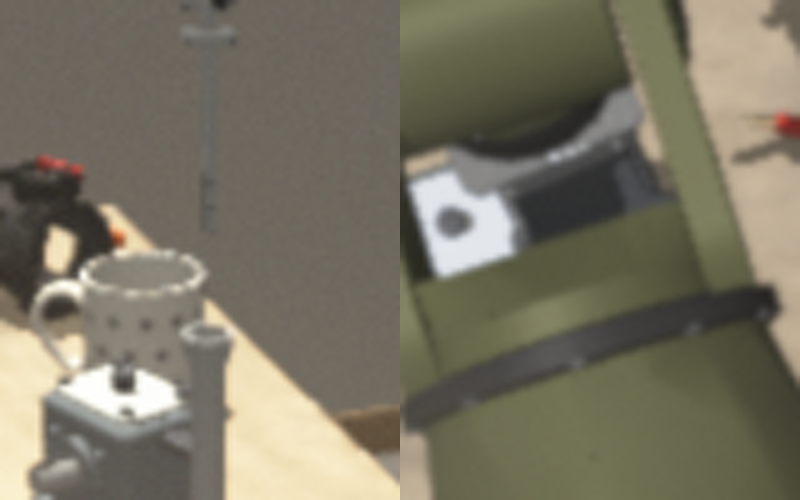

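Rod tip in the side view is at (256.2,185.6), about 0.7 px from prediction. Mouth is at (255.9,206.4). Next I'll work out the lateral miss and the plan to go down.

```bash
python3 - <<'E'
from h import *
for q in([.4455,.1946],[.4465,.1958],[.4472,.1963]):print(q,proj("side",q+[.14]),proj("top",q+[.14]))
# same-picture re-measure of the mouth: bright/dark tube edges around rim row in the undisturbed picture
s=cv2.imread("pics/s4.png")
for v in(205,207,212,216,220):print(v,s[v,246:268].mean(1).astype(int).tolist())
for v in(160,165,170,175):print(v,s[v,250:264].mean(1).astype(int).tolist())
plan(([.4465,.1958,.255],down(115.2)),([.4465,.1958,.20],down(115.2)))
E
```

```text
[0.4455, 0.1946] [256.5 205.9] [237.6 213.1]
[0.4465, 0.1958] [256.7 205.7] [237.1 212.7]
[0.4472, 0.1963] [256.9 205.6] [236.9 212.4]
205 [126, 126, 126, 115, 110, 138, 169, 160, 139, 130, 142, 148, 155, 172, 207, 202, 152, 116, 106, 105, 105, 105]
207 [128, 127, 128, 128, 127, 146, 170, 174, 149, 136, 136, 141, 149, 146, 168, 187, 207, 199, 152, 113, 105, 106]
212 [121, 117, 122, 127, 126, 125, 114, 105, 102, 103, 103, 102, 102, 111, 159, 204, 216, 217, 218, 216, 217, 215]
216 [247, 234, 196, 143, 109, 112, 119, 109, 104, 104, 106, 104, 102, 116, 193, 217, 219, 218, 217, 218, 218, 218]
220 [252, 252, 251, 244, 204, 147, 119, 108, 105, 106, 105, 105, 101, 115, 188, 214, 217, 218, 220, 222, 222, 222]
160 [104, 101, 101, 99, 101, 100, 101, 100, 100, 101, 100, 102, 102, 103]
165 [104, 103, 104, 103, 103, 101, 105, 99, 101, 103, 105, 102, 101, 103]
170 [101, 104, 102, 102, 101, 105, 104, 100, 99, 103, 104, 102, 102, 103]
175 [103, 104, 102, 102, 101, 91, 95, 98, 102, 104, 101, 102, 102, 103]
[0.0006, 0.0014, 0.0624] [-0.0, 0.0, 0.001]
[-0.0, -0.0, 0.055] [0.0, 0.0, 0.0]
```

Call:
move_arm:
  targets:
    - [0.001, 0.001, 0.012, 0, 0, 0]
    - [0.001, 0.001, 0.024, 0, 0, 0]
    - [0.001, 0.001, 0.036, 0, 0, 0]
    - [0.001, 0.001, 0.047, 0, 0, 0]
    - [0.001, 0.001, 0.05, 0, 0, 0]

```text
time_s: 7.95
ee_pos: [0.4454, 0.1961, 0.2658]
eef_rot: [-3.139, -0.0, 2.012]
force: [-0.5, -1.1, -0.6]
grip_width: 0.01
```

Call:
move_arm:
  targets:
    - [0, 0, 0.004, 0, 0, 0]
    - [0, 0, 0.008, 0, 0, 0]
    - [0, 0, 0.012, 0, 0, 0]
    - [0, 0, 0.016, 0, 0, 0]
    - [0, 0, 0.02, 0, 0, 0]

```text
time_s: 8.37
ee_pos: [0.4459, 0.1966, 0.2473]
eef_rot: [3.141, 0.0, 2.012]
force: [0.9, -0.5, -1.0]
grip_width: 0.0094
```

```bash
python3 - <<'E'
from h import *
s=ctrl.camera("side")[:,:,::-1]
p,R,o=pose();print(p,np.degrees(o["eef_rot"]),o["force"],o["moment"])
cv2.imwrite("pics/z5.png",crop(s,230,150,50,70,8))
E
```

```text
[0.44563503 0.19648647 0.24646958] [-1.79955422e+02 -4.50812785e-03  1.15300537e+02] [ 0.84037914  0.21687223 -1.69452682] [ 0.01150704  0.05878535 -0.01054032]
```

View pics/z5.png

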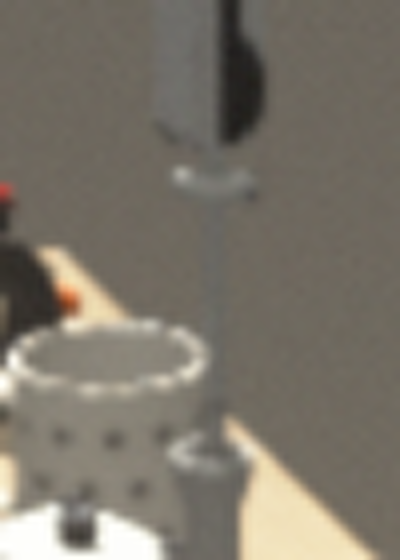

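Rod enters the mouth: rod at crop x≈216, rim from 172 to 246, so about 1 px right of centre, with no contact force. Continuing slowly with a 1 mm shift.

Call:
move_arm:
  targets:
    - [0.001, -0.001, 0.003, 0, 0, 0]
    - [0.001, -0.001, 0.006, 0, 0, 0]
    - [0.001, -0.001, 0.01, 0, 0, 0]
    - [0.001, -0.001, 0.015, 0, 0, 0]
    - [0.001, -0.001, 0.02, 0, 0, 0]

```text
time_s: 8.83
ee_pos: [0.4445, 0.197, 0.2269]
eef_rot: [3.142, 0.0, 2.012]
force: [0.5, -0.1, -1.0]
grip_width: 0.0096
```

Call:
move_arm:
  targets:
    - [0, 0, 0.004, 0, 0, 0]
    - [0, 0, 0.008, 0, 0, 0]
    - [0, 0, 0.012, 0, 0, 0]
    - [0, 0, 0.016, 0, 0, 0]
    - [0, 0, 0.02, 0, 0, 0]

```text
time_s: 9.25
ee_pos: [0.4445, 0.197, 0.2071]
eef_rot: [3.142, 0.0, 2.012]
force: [0.0, 0.3, -1.5]
grip_width: 0.0098
```

```bash
python3 - <<'E'
from h import *
p,R,o=pose();print(p,np.degrees(o["eef_rot"]),o["force"],o["moment"],o["grip_width"])
E
```

```text
[0.44448945 0.19700286 0.2070711 ] [1.79999183e+02 6.70801843e-04 1.15297337e+02] [ 0.03543534  0.28778863 -1.51903135] [-0.06473403  0.03744193 -0.00661584] 0.009806932971597255
```

Call:
move_arm:
  targets:
    - [0, 0, 0.005, 0, 0, 0]
    - [0, 0, 0.011, 0, 0, 0]
    - [0, 0, 0.018, 0, 0, 0]
    - [0, 0, 0.025, 0, 0, 0]
    - [0, 0, 0.03, 0, 0, 0]

```text
time_s: 9.67
ee_pos: [0.4442, 0.1969, 0.1764]
eef_rot: [-3.141, -0.0, 2.012]
force: [0.3, -0.6, -1.4]
grip_width: 0.0095
```

Call:
move_arm:
  targets:
    - [0, 0, 0.004, 0, 0, 0]
    - [0, 0, 0.008, 0, 0, 0]
    - [0, 0, 0.011, 0, 0, 0]
    - [0, 0, 0.014, 0, 0, 0]
    - [0, 0, 0.016, 0, 0, 0]

```text
time_s: 10.08
ee_pos: [0.4445, 0.197, 0.1612]
eef_rot: [-3.141, -0.0, 2.012]
force: [0.1, 0.1, -1.6]
grip_width: 0.0096
```

Call:
move_arm:
  targets:
    - [0, 0, 0.001, 0, 0, 0]
    - [0, 0, 0.002, 0, 0, 0]
    - [0, 0, 0.003, 0, 0, 0]
    - [0, 0, 0.004, 0, 0, 0]
    - [0, 0, 0.004, 0, 0, 0]

```text
time_s: 10.5
ee_pos: [0.4444, 0.197, 0.1573]
eef_rot: [-3.141, -0.0, 2.012]
force: [-0.8, 1.0, -0.7]
grip_width: 0.0098
```

Call:
move_arm:
  targets:
    - [0, 0, 0.0004, 0, 0, 0]
    - [0, 0, 0.0008, 0, 0, 0]
    - [0, 0, 0.0012, 0, 0, 0]
    - [0, 0, 0.0016, 0, 0, 0]
    - [0, 0, 0.002, 0, 0, 0]

```text
time_s: 10.92
ee_pos: [0.4446, 0.1971, 0.1563]
eef_rot: [3.141, 0.0, 2.012]
force: [-5.5, -2.7, 14.2]
grip_width: 0.0098
```

```bash
python3 - <<'E'
from h import *
s=ctrl.camera("side")[:,:,::-1]
p,R,o=pose();print(p,np.degrees(o["eef_rot"]),o["force"],o["moment"])
cv2.imwrite("pics/z6.png",crop(s,230,170,50,60,8))
E
```

```text
[0.44453239 0.19706056 0.1563235 ] [1.79970085e+02 7.10363159e-03 1.15304521e+02] [-3.23311805 -1.47737304  9.60146665] [-0.39518972  0.91320465  0.01285278]
```

View pics/z6.png

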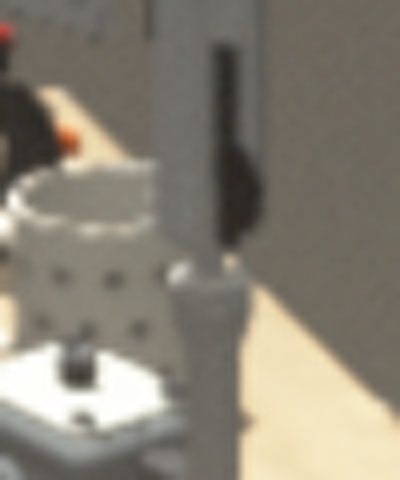

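Contact came at TCP z = 0.1563 (0.1565 expected), with about 12 N upward and the collar on the rim at crop (208,275). I'll relieve the lateral push by 1 mm and press slightly more to confirm seating.

Call:
move_arm:
  targets:
    - [0, -0.0005, 0, 0, 0, 0]
    - [0, -0.001, 0.0003, 0, 0, 0]
    - [0, -0.001, 0.0006, 0, 0, 0]
    - [0, -0.001, 0.001, 0, 0, 0]
    - [0, -0.001, 0.001, 0, 0, 0]

```text
time_s: 11.38
ee_pos: [0.4445, 0.197, 0.1563]
eef_rot: [3.138, 0.0, 2.012]
force: [-2.0, -0.6, 15.6]
grip_width: 0.0097
```

Call:
move_arm:
  targets:
    - [0, 0, 0, 0, 0, 0]
    - [0, 0, 0, 0, 0, 0]
    - [0, 0, 0, 0, 0, 0]
    - [0, 0, 0, 0, 0, 0]
    - [0, 0, 0, 0, 0, 0]

```text
time_s: 11.8
ee_pos: [0.4445, 0.197, 0.1563]
eef_rot: [3.138, 0.0, 2.012]
force: [-2.3, -0.5, 16.0]
grip_width: 0.0098
```

Seated firmly, with no further travel. Drawing it out straight up.

Call:
move_arm:
  targets:
    - [0, 0, -0.002, 0, 0, 0]
    - [0, 0, -0.006, 0, 0, 0]
    - [0, 0, -0.014, 0, 0, 0]
    - [0, 0, -0.024, 0, 0, 0]
    - [0, 0, -0.034, 0, 0, 0]

```text
time_s: 12.22
ee_pos: [0.4436, 0.1966, 0.1895]
eef_rot: [-3.142, -0.0, 2.012]
force: [0.7, -0.4, -0.2]
grip_width: 0.0099
```

Call:
move_arm:
  targets:
    - [0, 0, -0.012, 0, 0, 0]
    - [0, 0, -0.026, 0, 0, 0]
    - [0, 0, -0.04, 0, 0, 0]
    - [0, 0, -0.054, 0, 0, 0]
    - [0, 0, -0.066, 0, 0, 0]

```text
time_s: 12.63
ee_pos: [0.4437, 0.1966, 0.2564]
eef_rot: [3.14, 0.0, 2.012]
force: [0.6, 0.4, -1.1]
grip_width: 0.0097
```

Call:
move_arm:
  targets:
    - [0, 0, -0.02, 0, 0, 0]
    - [0, 0, -0.04, 0, 0, 0]
    - [0, 0, -0.06, 0, 0, 0]
    - [0, 0, -0.08, 0, 0, 0]
    - [0, 0, -0.1, 0, 0, 0]
  grip_force: 50

```text
time_s: 13.05
ee_pos: [0.4433, 0.1965, 0.3564]
eef_rot: [3.141, 0.0, 2.012]
force: [0.5, 0.8, -0.6]
grip_width: 0.0099
```

```bash
python3 - <<'E'
from h import *
from scipy.optimize import least_squares
p,R,o=pose();print(p,np.degrees(o["eef_rot"]),o["qpos"],o["force"],o["moment"],o["time_s"])
D=[([.3004,1.5215,1.3207],[.2301,.4993,.2049]),([.23984,1.4751,1.4302],[.5043,-.1875,.2579]),([.32948,1.63807,1.17269],[.5047,-.1799,.1413]),([.20449,1.36776,1.56503],[.5042,-.1819,.3244]),([.0917,1.51196,1.53795],[.44546,.19465,.3174]),(o["qpos"][[1,2,4]],p)]
def fk(x,q):
    a,h,L2,L3,f,L6=x;q2,q3,q5=q;A=q2+q3;S=A+q5
    return np.array([a+L2*np.sin(q2)+L3*np.sin(A)-f*np.cos(A)+L6*np.sin(S),h+L2*np.cos(q2)+L3*np.cos(A)+f*np.sin(A)+L6*np.cos(S)])
g=lambda x:np.concatenate([fk(x,q)-[np.hypot(P[0],P[1]),P[2]] for q,P in D])
r=least_squares(lambda x:np.r_[g(x),1e-3*(x-[0.1,.4,.4,.4,0,.3])],[.1,.4,.4,.4,0,.3]);print(r.x.round(3),abs(g(r.x)).max())
E
```

```text
[0.44327027 0.19649687 0.35644622] [1.79955395e+02 5.49632391e-03 1.15302204e+02] [ 3.41713188e-01  8.07797913e-02  1.43656982e+00 -1.78369969e-05
  1.62345885e+00 -9.98945694e-02] [ 0.47764176  0.79581577 -0.64911968] [-0.0726688   0.07175165  0.02180044] 13.05
[ 0.001  0.233  0.423  0.448 -0.04   0.282] 6.065600321256137e-05
```

```bash
python3 - <<'E'
from h import *
p,R,o=pose();b=np.array([.36,.40,.5])
plan(*[(p+(b-p)*k/3,R*Ro.from_euler("y",30*k,degrees=True)) for k in(1,2,3)])
E
```

```text
[0.0732, 0.0039, -0.0479] [0.0, 1.0, 0.0]
[0.0873, 0.0039, -0.0049] [0.0, 1.0, 0.0]
[0.078, 0.0039, 0.0395] [0.0, 1.0, 0.0]
```

Call:
move_arm:
  targets:
    - [0.012, 0.001, -0.008, 0, 0.15, 0]
    - [0.03, 0.002, -0.02, 0, 0.4, 0]
    - [0.044, 0.003, -0.03, 0, 0.6, 0]
    - [0.058, 0.004, -0.04, 0, 0.8, 0]
    - [0.073, 0.004, -0.048, 0, 1.0, 0]
  grip_force: 60

```text
time_s: 13.47
ee_pos: [0.4159, 0.2646, 0.4047]
eef_rot: [3.139, -0.528, 2.014]
force: [-0.1, -0.3, -1.1]
grip_width: 0.0098
```

```bash
python3 - <<'E'
from h import *
p,R,o=pose();print(p,np.degrees(o["qpos"]).round(1),R.apply([0,0,1]),o["grip_width"])
E
```

```text
[0.41587091 0.2646189  0.40472863] [ 12.3   5.9  79.5  30.  100.4  -9. ] [-0.21350266  0.45635939 -0.86380132] 0.009839921249429487
```

q4 went to +30°, the right way. Continuing.

Call:
move_arm:
  targets:
    - [0.017, 0.001, -0.001, 0, 0.2, 0]
    - [0.035, 0.002, -0.002, 0, 0.4, 0]
    - [0.052, 0.003, -0.003, 0, 0.6, 0]
    - [0.07, 0.004, -0.004, 0, 0.8, 0]
    - [0.087, 0.004, -0.005, 0, 1.0, 0]

```text
time_s: 13.88
ee_pos: [0.3883, 0.332, 0.452]
eef_rot: [3.138, -1.052, 2.016]
force: [-0.4, 0.8, -1.1]
grip_width: 0.0094
```

Call:
move_arm:
  targets:
    - [0.016, 0.001, 0.008, 0, 0.2, 0]
    - [0.032, 0.002, 0.016, 0, 0.4, 0]
    - [0.048, 0.003, 0.024, 0, 0.65, 0]
    - [0.064, 0.004, 0.032, 0, 0.87, 0]
    - [0.078, 0.004, 0.04, 0, 1.0, 0]

```text
time_s: 14.3
ee_pos: [0.3605, 0.4002, 0.498]
eef_rot: [-0.157, -1.564, -0.972]
force: [-0.5, 0.1, -1.8]
grip_width: 0.0095
```

Call:
move_arm:
  targets:
    - [0, 0, 0, 0, 0, 0]
    - [0, 0, 0, 0, 0, 0]
    - [0, 0, 0, 0, 0, 0]
    - [0, 0, 0, 0, 0, 0]
    - [0, 0, 0, 0, 0, 0]

```text
time_s: 14.72
ee_pos: [0.3608, 0.3997, 0.4983]
eef_rot: [2.352, -1.569, 2.801]
force: [-0.0, -0.4, -0.7]
grip_width: 0.0095
```

```bash
python3 - <<'E'
from h import *
s,t=ctrl.camera("side")[:,:,::-1],ctrl.camera("top")[:,:,::-1]
cv2.imwrite("pics/t7.png",t);cv2.imwrite("pics/s7.png",s)
p,R,o=pose();b=R.apply([0,0,1]);print(p,b,np.degrees(o["qpos"]).round(1),o["joint_vel"].round(3),o["force"],o["grip_width"],o["time_s"])
for d in(-.0215,.0165,.1215):print(proj("side",p+b*d),proj("top",p+b*d))
u=proj("side",p+b*.06).astype(int);x,y=u-[60,50];v=proj("top",p+b*.06).astype(int)-[60,50]
v=np.clip(v,0,None);y=max(y,0);print((x,y),v)
cv2.imwrite("pics/z7.png",np.vstack([crop(s,x,y,120,75,5),crop(t,v[0],v[1],120,75,5)])[:600])
E
```

```text
[0.36079177 0.39987385 0.49808325] [-4.27043867e-01  9.04230550e-01 -8.05518130e-04] [ 13.9   9.9  93.1  87.3 101.1 -13.3] [ 0.002  0.002  0.004  0.003 -0.001  0.   ] [ 0.88544954  0.12479278 -1.39238279] 0.009458289442702241 14.8167
[205.7  61.3] [111.8 233.6]
[196.9  60.6] [ 91.1 242.8]
[174.1  58.8] [ 33.2 268.3]
(np.int64(127), np.int64(9)) [  7 203]
```

View pics/z7.png

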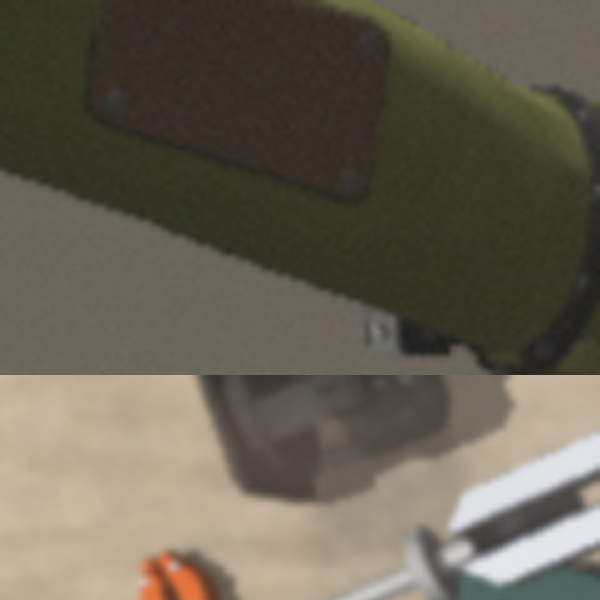

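Top part: collar at (92.5,241), about 2 px from predicted. The side view is hidden by the forearm. I need the tip, so one more crop.

```bash
python3 - <<'E'
import cv2
from h import *
t=cv2.imread("pics/t7.png");cv2.imwrite("pics/z8.png",crop(t,15,220,100,65,7))
p,R,o=pose();b=R.apply([0,0,1]);side=np.cross(b,[0,0,1])
for a in(-5,-3,0,3,5):
    c=np.cos(np.radians(a))*b+np.sin(np.radians(a))*np.array([0,0,1]);q=p-b*.0215
    print(a,proj("top",q+c*.038),proj("top",q+c*.143))
E
```

```text
-5 [ 91.9 242.8] [ 37.  268.1]
-3 [ 91.5 242.8] [ 35.4 268.2]
0 [ 91.1 242.8] [ 33.2 268.3]
3 [ 90.7 242.7] [ 31.2 268.3]
5 [ 90.4 242.6] [ 29.9 268.2]
```

View pics/z8.png

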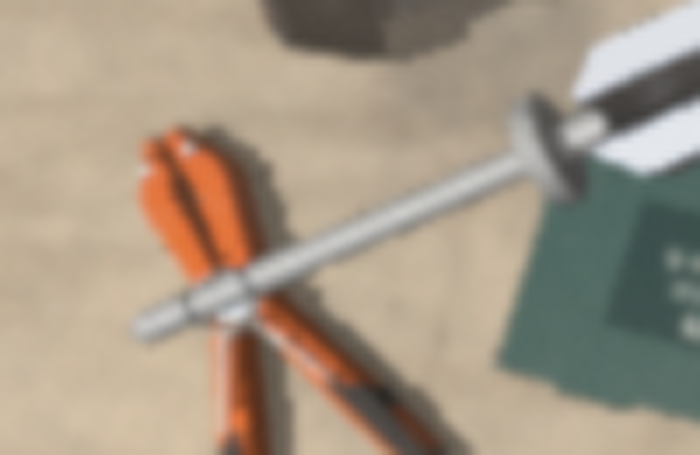

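Tip at (34.3,266.4) and collar face at (91,241). The rod length in the image is 62.0 px, against 63.3 for exactly level and 61.6 for 3° of droop. So it is level within about 2°, at z≈0.50. I'll check the bystanders and stillness, then hand in.

```bash
python3 - <<'E'
from h import *
a,b=cv2.imread("pics/top0.png").astype(int),cv2.imread("pics/t7.png").astype(int)
red=lambda i:(i[190:225,265:340,2]-i[190:225,265:340,1]>80)
for i in(a,b):print("pencil",np.argwhere(red(i)).mean(0),red(i).sum())
print("mug diff",abs(a-b)[180:222,130:168].mean(),"pencil diff",abs(a-b)[198:218,270:335].mean())
o=ctrl.get_obs();print(o["ee_pos"],o["joint_vel"].round(3),o["grip_width"],o["time_s"])
print(ctrl.hand_in())
E
```

```text
pencil [17.23232323 37.19191919] 198
pencil [nan nan] 0
mug diff 34.44068504594821 pencil diff 53.58025641025641
[0.36079177 0.39987385 0.49808325] [ 0.002  0.002  0.004  0.003 -0.001  0.   ] 0.009458289442702241 14.8167
the job is handed in; nothing more can be done
None<stdin>:4: RuntimeWarning: Mean of empty slice.
  ret = um.true_divide(
```

```bash
python3 - <<'E'
import cv2,numpy as np
for n in("side0","s7"):
    i=cv2.imread(f"pics/{n}.png").astype(int)[255:300,270:310];m=i[:,:,2]-i[:,:,1]>80;print(n,m.sum(),np.argwhere(m).mean(0))
a,b=[cv2.imread(f"pics/{n}.png").astype(int)[190:212,222:250] for n in("side0","s7")];print("mug side diff",abs(a-b).mean())
E
```

```text
side0 172 [22.62790698 20.74418605]
s7 110 [23.5        21.27272727]
mug side diff 1.3024891774891776
```

The job is handed in at about 15 s. I lifted the rod by its ring and pushed it down the guide tube until the collar stopped on the mouth. I then drew it straight out, turned it level and held it at about z = 0.50 m with 60 N of grip.

**Checks that agreed**
- **Seating:** contact came at TCP z = 0.1563 m, where 0.1565 m was expected. The push was about 16 N, and commanding 1 mm more gave no further travel.
- **Stillness:** joint speeds were near zero at hand-in, and the fingers still held the ring at 9.5 mm.
- **Mug:** the side view before and after shows it unmoved.

**Weaker checks**
- **Level:** the tool axis is within 0.1° of horizontal. The rod's length in the top picture suggests up to about 2° of droop, which is about the limit of that measurement. The side camera could not confirm it because the forearm hides the rod.
- **Pencil and mug from above:** my before/after comparison in the top view failed. Both showed large differences and no red pencil pixels were found, most likely because the arm and its shadow cover them.
- **Pencil from the side:** I only made this check after handing in. The pencil's centre shifted about 1 px with fewer pixels in the mask (110 against 172), which I put down to shadow. The arm was never near it at table height.

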